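# Take the film roll off the bench dispenser

## Task

The roll of sealing film on the grey bench dispenser is being changed. Swing the blue retaining arm by its red knob out to the right, well clear of the roll, draw the roll up off the leaning spindle, and stand it upright on its end in the free part of the white tray. Set it down rather than dropping it, leave the arm swung out ready for the next roll, and do not disturb the other things on the bench.

Things in the scene. Friction and masses are not known exactly. Their poses are not given: they have to be found in the camera images.
- stand: The film dispenser: folded grey steel sheet, fixed to the bench, about 150 x 124 mm on the bench, with a deck raked 25 degrees like a lectern (low edge in front, toward the robot). Origin: centre of its underside on the bench; x points to its back, y to its left as seen from the robot, z up. A flat steel tear bar, 12 x 4 mm and 76 mm high above the seat, stands parallel to the spindle at x = -0.042, y = +0.050 in the spindle's frame.
- spindle: The aluminium spindle, 22 mm in diameter, fixed on the dispenser and leaning 25 degrees from vertical toward the dispenser's front. Origin: centre of the round black seat (68 mm in diameter) on which the roll stands; z points up along the spindle, whose tip is at z = 0.090; x points up the raked deck to the back, y to the dispenser's left.
- roll: The roll of whitish film wound on a brown card core: 60 mm outer diameter, 80 mm long, bore 26 mm right through, 0.15 to 0.31 kg. Origin: centre of the end face that rests on the seat; z runs along its bore to the other end (z = 0.080). At the start it is on the spindle.
- retainer (a joint): Angle of the blue retaining arm about its pivot, in rad. Near 0 the arm lies over the roll's upper end face (3 mm above it) and stops the roll from coming off; it grows up to 2.0 as the arm swings to the dispenser's right (turning about the spindle's +z axis). From about 0.9 the arm is clear of the roll. Light friction (about 1 N at the knob), it stays where it is left.
- pivot (a point): Point on the pivot axis of the retaining arm, at the arm's underside: x = 0.062, y = 0, z = 0.0835 in the spindle's frame. The pivot axis is parallel to the spindle.
- knob (a point): Point on the axis of the round red knob near the free end of the retaining arm, at gripping height: 40 mm from the pivot axis and 30 mm above the arm's underside. The knob is 17 mm in diameter and stands parallel to the spindle from the top of the arm (23 mm below this point) to 11 mm above this point.
- tray: The shallow white tray, fixed on the bench, 200 x 150 mm over its walls (192 x 142 mm inside, with a narrow rim flange outside), walls 20 mm high and 4 mm thick, floor 4 mm thick. Origin: centre of its underside, x along its length, y across it, z up. A roll of tape lies in its far end, around x = +0.055; the near end, around x = -0.045 (the end nearer the robot), is free.
- tape_roll: Beige roll of label tape, 64 mm in diameter, 18 mm high, lying loose in the far end of the tray. Origin: centre of its underside. Bystander.
- film_carton: Film carton, 68 x 130 x 66 mm high, standing loose at the back. Origin: centre of its underside. Bystander.
- wine_bottle: Small bottle with blue cap, 46 mm in diameter, 86 mm high. Origin: centre of its underside. Bystander.
- flask: Conical flask, 63 mm in diameter, 109 mm high. Origin: centre of its underside. Bystander.
- timer: White lab timer, 66 x 66 x 18 mm, lying near the bench's front. Origin: centre of its underside. Bystander.
- marker: Marker pen with blue cap, 140 mm long, lying on the left. Origin: centre of its underside. Bystander.
There are look-alikes about, which are no part of the job. Leave any pink or turquoise look-alike of the roll alone.

How it is judged (in metres and radians):
On the way, in this order (a step that is already met when the one before it is completed fails the run):
1. the retaining arm is swung clear of the roll, which is still on the spindle (value of joint retainer above 0.9 rad and z of roll in the frame of spindle below 0.015 m and distance between roll and spindle below 0.02 m), for 0.1 s.
2. the roll, held by the fingers, has been drawn off over the spindle's tip (z of roll in the frame of spindle above 0.088 m and contact force between the fingers and roll above 0.5 N), for 0.05 s.
At the end, for the whole second after the job is handed in: The roll stands upright (within 0.1 rad, either end up) at rest on the floor of the white tray (end face within 5 mm of the floor, not on the tape roll or the rim), and the retaining arm is still swung out (more than 0.9 rad) (x of roll in the frame of tray between -0.075 and 0.075 m and y of roll in the frame of tray between -0.05 and 0.05 m and ((angle between roll's own z axis and vertical below 0.1 rad and z of roll in the frame of tray between 0.001 and 0.009 m) or (angle between roll's own z axis and vertical above 3.04 rad and z of roll in the frame of tray between 0.081 and 0.089 m)) and linear speed of roll below 0.02 m/s and value of joint retainer above 0.9 rad); the robot touches nothing.
It fails at once if the roll was dropped (falls faster than 0.6 m/s, about 2 cm, with no finger on it) (linear speed of roll above 0.6 m/s and contact force between the fingers and roll below 0.1 N).
It fails at once if a bystander was moved by more than 3 cm (distance of any of tape_roll, film_carton, wine_bottle, flask, timer, marker from where it was at the start of the episode above 0.03 m).
It fails at once if the bottle or the flask was tipped over (angle between any of wine_bottle, flask's own z axis and vertical above 0.5 rad).
It also fails if it takes over 64 s, if anything falls off the work surface, if the arm or the gripper's body presses on something with over 40 N, if the wrist force passes 120 N, or if a joint passes its speed limit or range.

## Robot

A 6-joint arm with a two-finger parallel gripper is mounted at the origin on a cart in front of the work surface, level with it; the furniture and walls round the work are solid. World frame = base frame: x ahead of the robot, y to its left, z up, the work surface at z = 0. Lengths are in m, angles in degrees, forces in N, time in s.
With the tool pointing down it reaches from about 0.35 to 0.875 m from the base axis. Payload 4.2 kg.
Tool frame: the origin (TCP) lies on the centre line of the jaws, within the pads' length; the fingertips stand 25 mm ahead of it and the grasp point (between the pads) lies 6 mm ahead of it; z points along the fingers, y is the line along which they close (so a half turn about z gives the same grasp; the last joint's range is limited). The gripper opens to 87 mm and grips with 3 to 60 N. Pads are 19 mm wide; open, the fingers measure 117 mm over their backs; the gripper's body (75 mm by 190 mm) begins 51 mm behind the grasp point.
Start: joints at [-55.485, 22.042, 0.453, 0, -68.411, -14.817], TCP at [0.211, -0.588, 0.248] pointing down, gripper open.
Joint ranges: [-179.83, 179.83], [-69.29, 118.12], [-61.27, 80.66], [-181.25, 117.63], [-171.15, -9.14], [-177.46, 177.46]. Speed limits (degrees/s): [159.86, 159.86, 180, 180, 180, 180].

## Interface

Orientations are given as a 3x3 rotation matrix whose columns are the frame's x, y, z axes.
In Python, from station import r gives the robot as it stands.
- The arm moves only by the tool move_arm, never from a script. Its argument "series" is a list of rows, each an object with "grip": the opening, from 0 (shut) to 1 (fully open); "xyz": the shift along the tool's x, y, z in mm, a list of three; "angular": the turn, a rotation vector about the tool's x, y, z in rad, a list of three. A call has 1 to 10 rows; each row is the pose to reach, as a shift and turn from the pose commanded when the call began, along the tool's axes at that moment; what a row does not reach only later rows make up. A row lasts 1/10 s, in which the tool goes at most 50 mm and 8.59 degrees, less where a joint would pass 70% of its speed; a pose out of reach is approached as far as the arm can. A call with a gripper value outside its range is refused whole. The fingers move at their own pace and stop on an object; the grip force is fixed at half the most. Time passes only in rows, so rows that repeat a pose let the fingers close. It gives the time, the measured TCP pose, the force, the opening and the grip force at its end, in the units of the state.
- r.sense(): the state, without advancing time (a new reading comes with each control period).
- r.capture(name): name is "side" or "top"; returns a dict with "img" (400x640x3 uint8, red, green, blue), "camera_matrix" (3x3 intrinsics, pixels), "rvec" (rotation vector, rad) and "tvec" (3), from world to camera coordinates, as OpenCV has them. Camera axes: x right, y down, z forward; pixel columns grow to the right and rows downward; lengths in m; the calibration is good to about 2 mm. A picture is of the moment at which its call begins. There is no depth.
- r.finish_job(): hands the job in; it is judged then, once.
The state is a dict: "time_s": time; "joints": joint angles; "joint_velocities": joint speeds; "effort": joint torques, N m; "tcp_pos": TCP position; "ee_rot": TCP orientation; "wrist_force": force on the tool from outside, world axes, zero at the start; "moment": the same for the moment, N m; "gripper_width": opening from 0.0 (shut) to 1.0 (fully open); "gripper_force": force on a finger pad.
Only numpy, scipy, OpenCV 4.12 (cv2) and the standard library are available. Lean on these libraries where they do the work, as an engineer would, in place of code of your own. Each camera call takes 0.05 s, during which the arm holds its last target. There are 200 camera calls.

## Working session

There is one attempt and no reset: what is moved stays moved. The work goes in short steps, Python scripts to look and compute and a tool call to move; the robot and the scene stay as the last step left them, time stands still between calls to the robot, and variables do not carry over. Pictures are saved under pics/ and viewed, at most 10 in all, crops included, and the job is handed in when it is done.

Besides the shell and the picture viewer there is one more tool, called after "Request:" as name(argument=value, ...) on one line, values as JSON. move_arm: Moves the arm, as the interface text tells. Its arguments: {"type":"object","properties":{"series":{"type":"array"}},"required":["series"]}

```bash
ls; mkdir -p pics; python3 - <<'E'
from station import r
import cv2,numpy as np
for n in("side","top"):
    c=r.capture(n); cv2.imwrite(f"pics/{n}0.png",c["img"][:,:,::-1]); np.savez(f"{n}0.npz",**c)
    R=cv2.Rodrigues(np.array(c["rvec"]))[0]; print(n,-R.T@np.array(c["tvec"]).ravel(),R[2],c["camera_matrix"])
print(r.sense())
E
```

```text
pics
side [0.32606007 1.26560815 0.81457117] [ 0.18446865 -0.84959944 -0.49411751] [[509.0265598    0.         316.29030695]
 [  0.         509.0265598  200.61487565]
 [  0.           0.           1.        ]]
top [0.52855919 0.06837277 1.5031332 ] [ 0.04298105  0.00279236 -0.99907199] [[466.07025482   0.         323.22875317]
 [  0.         466.07025482 194.34908429]
 [  0.           0.           1.        ]]
{'time_s': 0.1, 'joints': array([-5.54841216e+01,  2.20860801e+01,  3.87407081e-01, -2.66949970e-02,
       -6.84092486e+01, -1.48175247e+01]), 'joint_velocities': array([-0.03641615, -0.14691149,  0.10264999,  0.07672903, -0.0401712 ,
       -0.03199233]), 'effort': array([-4.07982534e-04, -3.91691530e+01,  1.87934732e+01,  4.23186913e+00,
        1.34723273e-02, -6.90913430e-05]), 'tcp_pos': array([ 0.21053924, -0.58795543,  0.24656688]), 'ee_rot': array([[-9.41538120e-01, -3.36905720e-01, -7.10320212e-04],
       [-3.36906463e-01,  9.41536406e-01,  1.79746698e-03],
       [ 6.32154319e-05,  1.93169515e-03, -9.99998132e-01]]), 'wrist_force': array([ 0.18586606, -0.04727716,  0.74007236]), 'moment': array([ 0.00814916, -0.0295868 , -0.0292619 ]), 'gripper_force': 0.0, 'gripper_width': 0.9996090543374979}
```

View pics/side0.png

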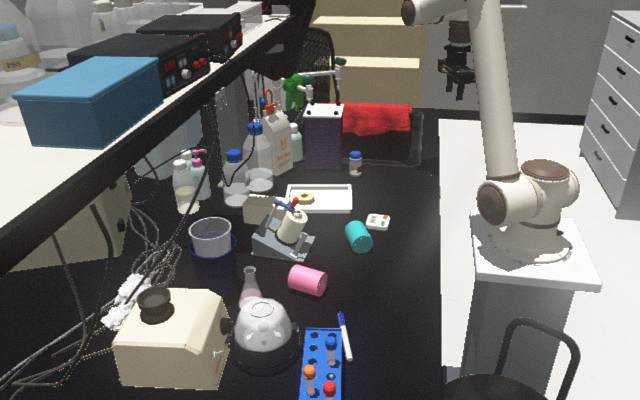

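View pics/top0.png

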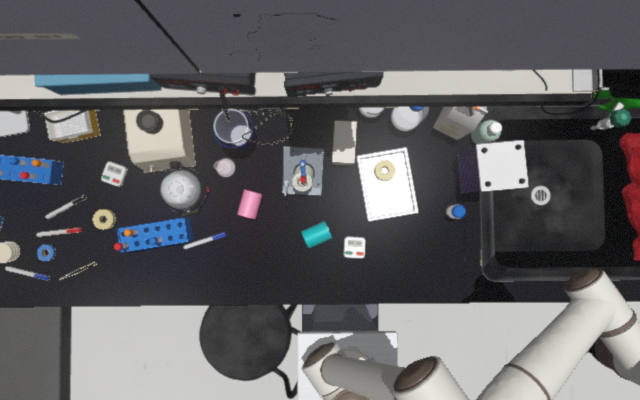

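Candidates for the roll: the whitish one on the spindle (top ~(303,180), side ~(291,222)), the pink one (top (250,204)) and the turquoise one (top (316,235)). Only the whitish roll on the grey dispenser fits the description. I'll confirm it in an enlarged crop.

```bash
python3 - <<'E'
import cv2,numpy as np
a=cv2.imread("pics/side0.png")[180:270,235:325]; b=cv2.imread("pics/top0.png")[135:205,268:338]
a=cv2.resize(a,(400,400),interpolation=cv2.INTER_CUBIC);b=cv2.resize(b,(400,400),interpolation=cv2.INTER_CUBIC)
cv2.imwrite("pics/crop0.png",np.hstack([a,b]))
E
```

```text
(no output)
```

View pics/crop0.png

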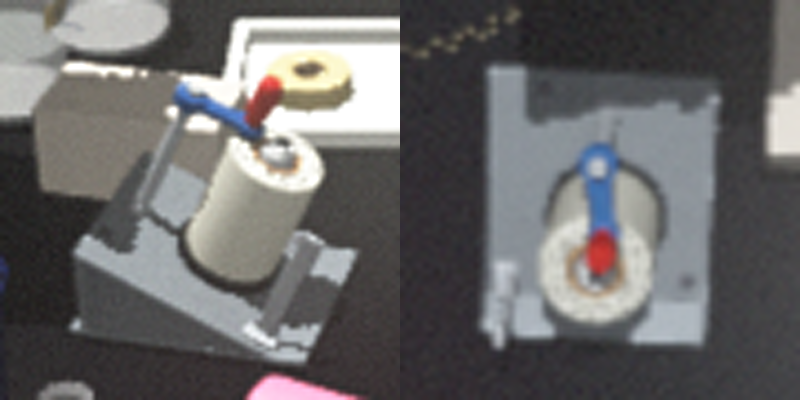

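The crop confirms it: the whitish roll is on the leaning spindle with the blue arm over it and the red knob at top px ~(303,178), side ~(295,201). The pink and turquoise rolls are elsewhere. Next I'll triangulate.

```bash
cat > h.py <<'E'
import cv2,numpy as np
def load(n,t): return dict(np.load(f"{n}{t}.npz"))
def P(c): return c["camera_matrix"]@np.hstack([cv2.Rodrigues(c["rvec"])[0],c["tvec"].reshape(3,1)])
def tri(cs,ct,a,b):
    X=cv2.triangulatePoints(P(cs),P(ct),np.float64(a).reshape(2,1),np.float64(b).reshape(2,1)).ravel();X=X[:3]/X[3]
    e=[np.round(proj(c,X)-np.array(p),1) for c,p in((cs,a),(ct,b))]
    return X,e
def proj(c,X): return cv2.projectPoints(np.float64(X).reshape(-1,1,3),c["rvec"],c["tvec"],c["camera_matrix"],None)[0].reshape(-1,2).squeeze()
def ray(c,p,z):
    R=cv2.Rodrigues(c["rvec"])[0];o=-R.T@c["tvec"].ravel();d=R.T@np.linalg.solve(c["camera_matrix"],[*p,1.]);return o+d*(z-o[2])/d[2]
def hsvmask(c,lo,hi,box):
    m=cv2.inRange(cv2.cvtColor(c["img"],cv2.COLOR_RGB2HSV_FULL),np.array(lo),np.array(hi));k=np.zeros_like(m);x0,y0,x1,y1=box;k[y0:y1,x0:x1]=m[y0:y1,x0:x1];return k
def pts(m): 
    y,x=np.nonzero(m);return np.c_[x,y].astype(float)
def red(c,box): 
    m=hsvmask(c,(0,150,90),(8,255,255),box)|hsvmask(c,(246,150,90),(255,255,255),box);return pts(m)
def ends(p):
    m=p.mean(0);u=np.linalg.svd(p-m)[2][0];t=(p-m)@u;return m,m+u*t.min(),m+u*t.max()
E
python3 - <<'E'
from h import *
s,t=load("side",0),load("top",0); np.set_printoptions(precision=4,suppress=True)
sc=lambda x,y:(235+x/4.444-.4,180+y/4.444-.4); tc=lambda x,y:(268+(x-400)/5.714-.4,135+y/5.714-.4)
rs,rt=red(s,(280,190,310,215)),red(t,(290,165,315,190))
print(len(rs),len(rt),ends(rs),ends(rt))
print("knob",tri(s,t,rs.mean(0),rt.mean(0)))
print("pivot",tri(s,t,sc(183,95),tc(598,163)))
print("face",tri(s,t,sc(277,160),tc(595,270)))
for n,b in(("fl",(490,340)),("fr",(705,345)),("bl",(488,66)),("br",(718,85))):
    print(n,[ray(t,tc(*b),z) for z in (0,.07)])
# stand bench corners in the side view
for n,b in(("front-left",(302,362)),("back-left",(72,328))): print(n,ray(s,sc(*b),0))
# tray corners (white) in top
g=hsvmask(t,(0,0,170),(255,70,255),(350,140,425,228)); r_=cv2.minAreaRect(pts(g).astype(np.float32)); print(r_)
for q in cv2.boxPoints(r_): print(ray(t,q,.02))
E
```

```text
12 23 (array([295.1667, 199.    ]), array([292.93  , 199.8055]), array([297.1083, 198.3008])) (array([302.7826, 178.7391]), array([303.096 , 175.9002]), array([302.4176, 182.0461]))
knob (array([0.6309, 0.1307, 0.1542]), [array([-0.5, -0. ]), array([0.1, 0.5])])
pivot (array([0.681 , 0.1331, 0.1448]), [array([0.6, 0. ]), array([-0.2, -0.6])])
face (array([0.6261, 0.1363, 0.1066]), [array([-0.2, -0. ]), array([0.1, 0.3])])
fl [array([0.5954, 0.2013, 0.    ]), array([0.5922, 0.1951, 0.07  ])]
fr [array([0.5913, 0.0799, 0.    ]), array([0.5883, 0.0793, 0.07  ])]
bl [array([0.751 , 0.2014, 0.    ]), array([0.7407, 0.1952, 0.07  ])]
br [array([0.7388, 0.071 , 0.    ]), array([0.729 , 0.0709, 0.07  ])]
front-left [0.6012 0.1923 0.    ]
back-left [0.7498 0.1819 0.    ]
((382.1640319824219, 176.65200805664062), (82.55562591552734, 58.04832458496094), 79.69515228271484)
[ 0.7617 -0.0028  0.02  ]
[ 0.7932 -0.1861  0.02  ]
[ 0.5329 -0.2284  0.02  ]
[ 0.5018 -0.0465  0.02  ]
```

```bash
python3 - <<'E'
from h import *
s,t=load("side",0),load("top",0); np.set_printoptions(precision=4,suppress=True)
def red2(c,box):
    x0,y0,x1,y1=box; i=c["img"].astype(int); m=(i[...,0]>1.7*i[...,1]+20)&(i[...,0]>1.7*i[...,2]+20); k=np.zeros(m.shape,np.uint8);k[y0:y1,x0:x1]=m[y0:y1,x0:x1];return pts(k)
rs,rt=red2(s,(285,190,303,216)),red2(t,(295,165,312,190))
es,et=ends(rs),ends(rt); print(len(rs),len(rt),es,et)
print("knob mid",tri(s,t,(es[1]+es[2])/2,(et[1]+et[2])/2))
# blue pivot head
for c,b in((s,(272,196,283,207)),(t,(298,157,308,168))):
    i=c["img"].astype(int);x0,y0,x1,y1=b;m=((i[...,2]>1.4*i[...,0]+15)).astype(np.uint8);k=np.zeros_like(m);k[y0:y1,x0:x1]=m[y0:y1,x0:x1];p=pts(k);print("blue",len(p),p.min(0),p.max(0),p.mean(0))
# warm white roll
for c,b in((s,(270,200,315,250)),(t,(285,160,320,200))):
    i=c["img"].astype(int);x0,y0,x1,y1=b;m=((i[...,0]>i[...,2]+3)&(i.min(2)>80)).astype(np.uint8);k=np.zeros_like(m);k[y0:y1,x0:x1]=m[y0:y1,x0:x1]
    for y in range(y0,y1):
        x=np.nonzero(k[y])[0]
        if len(x): print((y,x.min(),x.max()),end=" ")
    print()
# tray
m=hsvmask(t,(0,0,170),(255,60,255),(357,145,420,225)); m=cv2.morphologyEx(m,cv2.MORPH_CLOSE,np.ones((5,5)));
cs,_=cv2.findContours(m,cv2.RETR_EXTERNAL,2);q=max(cs,key=cv2.contourArea);r_=cv2.minAreaRect(q);print(r_)
w=np.array([ray(t,p,.02) for p in cv2.boxPoints(r_)]);print(w,w.mean(0),np.linalg.norm(np.diff(w,axis=0),axis=1))
E
```

```text
22 26 (array([294.0909, 200.2727]), array([296.3708, 197.4854]), array([290.9361, 204.1298])) (array([302.6923, 178.9615]), array([302.8655, 175.9922]), array([302.5133, 182.0299]))
knob mid (array([0.6329, 0.1317, 0.149 ]), [array([0.3, 0. ]), array([-0.1, -0.3])])
blue 27 [274. 199.] [282. 205.] [277.8889 202.1111]
blue 31 [299. 160.] [305. 167.] [302.2258 163.2581]
(200, np.int64(270), np.int64(314)) (201, np.int64(270), np.int64(314)) (202, np.int64(270), np.int64(313)) (203, np.int64(270), np.int64(312)) (204, np.int64(270), np.int64(311)) (205, np.int64(270), np.int64(304)) (206, np.int64(270), np.int64(295)) (207, np.int64(270), np.int64(294)) (208, np.int64(270), np.int64(285)) (209, np.int64(270), np.int64(314)) (210, np.int64(270), np.int64(314)) (211, np.int64(270), np.int64(314)) (212, np.int64(270), np.int64(314)) (213, np.int64(270), np.int64(314)) (214, np.int64(274), np.int64(306)) (215, np.int64(273), np.int64(307)) (216, np.int64(274), np.int64(307)) (217, np.int64(275), np.int64(307)) (218, np.int64(277), np.int64(308)) (219, np.int64(279), np.int64(307)) (220, np.
[... 1495 characters left out ...]
64(312)) (179, np.int64(293), np.int64(311)) (180, np.int64(293), np.int64(311)) (181, np.int64(293), np.int64(311)) (182, np.int64(293), np.int64(311)) (183, np.int64(293), np.int64(311)) (184, np.int64(293), np.int64(311)) (185, np.int64(293), np.int64(310)) (186, np.int64(294), np.int64(310)) (187, np.int64(295), np.int64(310)) (188, np.int64(296), np.int64(309)) (189, np.int64(296), np.int64(307)) (190, np.int64(298), np.int64(305)) 
((386.9832763671875, 183.73825073242188), (66.6756362915039, 51.150814056396484), 79.99201965332031)
[[ 0.716  -0.0335  0.02  ]
 [ 0.7429 -0.1949  0.02  ]
 [ 0.5327 -0.2279  0.02  ]
 [ 0.5061 -0.0675  0.02  ]] [ 0.6244 -0.131   0.02  ] [0.1636 0.2127 0.1626]
```

```bash
cat >> h.py <<'E'
from scipy.spatial.transform import Rotation as Ro
np.set_printoptions(precision=4,suppress=True)
psi=np.radians(-3.5); FACE=np.array([.627,.1345,.1095])
RS=Ro.from_euler("ZY",[psi,-np.radians(25)]).as_matrix(); SP=FACE-.08*RS[:,2]
def w(p): return SP+RS@np.array(p,float)
RT=RS@np.diag([-1.,1,-1])           # tool pointing down the spindle, y to the left
def knob(th,up=0): return w([.062-.04*np.cos(th),-.04*np.sin(th),.0835+.030+.006+up])
def delta(p,R,st):
    R0,p0=st["ee_rot"],st["tcp_pos"]; return np.round(R0.T@(p-p0)*1000,1), np.round(Ro.from_matrix(R0.T@R).as_rotvec(),3)
E
python3 - <<'E'
from h import *; from station import r
st=r.sense(); print(SP,RS,w([.062,0,.0835]),knob(.1))
print(delta(knob(.1,.09),RT,st))
s,t=load("side",0),load("top",0)
for n,p in (("face",FACE),("seat",SP),("tip",w([0,0,.09])),("pivot",w([.062,0,.09])),("knobtop",w([.022,-.004,.1245])),("barTop",w([-.042,.05,.076]))): print(n,p,proj(s,p),proj(t,p))
E
```

```text
[0.6607 0.1324 0.037 ] [[ 0.9046  0.061  -0.4218]
 [-0.0553  0.9981  0.0258]
 [ 0.4226  0.      0.9063]] [0.6816 0.1312 0.1389] [0.6302 0.1303 0.1547]
(array([-602.1,  549.8,   11.3]), array([ 0.09 , -0.431,  0.398]))
face [0.627  0.1345 0.1095] [296.4785 214.3015] [302.3328 181.7352]
seat [0.6607 0.1324 0.037 ] [285.908  235.3228] [304.0014 172.6646]
tip [0.6228 0.1348 0.1186] [297.8478 211.5785] [302.1117 182.9369]
pivot [0.6789 0.1313 0.1448] [277.3088 200.7741] [302.6905 163.192 ]
knobtop [0.6279 0.1304 0.1591] [295.7093 197.401 ] [302.9105 180.213 ]
barTop [0.5937 0.1866 0.0881] [304.6018 232.6336] [285.6171 193.3221]
```

Request:
move_arm(series=[{"grip": 0.6, "xyz": [-37, 34, 1], "angular": [0.01, -0.04, 0.04]}, {"grip": 0.6, "xyz": [-74, 68, 1], "angular": [0.018, -0.085, 0.08]}, {"grip": 0.6, "xyz": [-111, 102, 2], "angular": [0.027, -0.13, 0.12]}, {"grip": 0.6, "xyz": [-148, 136, 3], "angular": [0.036, -0.17, 0.16]}, {"grip": 0.6, "xyz": [-185, 170, 4], "angular": [0.045, -0.215, 0.2]}, {"grip": 0.6, "xyz": [-222, 204, 5], "angular": [0.054, -0.26, 0.24]}, {"grip": 0.6, "xyz": [-259, 238, 6], "angular": [0.063, -0.3, 0.28]}, {"grip": 0.6, "xyz": [-296, 272, 7], "angular": [0.072, -0.345, 0.32]}, {"grip": 0.6, "xyz": [-333, 306, 8], "angular": [0.081, -0.39, 0.36]}, {"grip": 0.6, "xyz": [-370, 340, 9], "angular": [0.09, -0.431, 0.398]}])

```text
time_s: 1.1
tcp_pos: [0.4369, -0.1583, 0.2391]
ee_rot: [[-0.908, 0.054, 0.415], [0.047, 0.999, -0.027], [-0.415, -0.005, -0.91]]
wrist_force: [0.4, -0.4, 0.8]
gripper_width: 0.597
gripper_force: 0.0
```

```bash
python3 - <<'E'
from h import *; from station import r
st=r.sense(); print(st["tcp_pos"],st["joints"],st["gripper_width"],delta(knob(.1,.06),RT,st))
E
```

```text
[ 0.4369 -0.1583  0.2391] [  1.559   -3.9021 -38.3805   4.2331 -31.1337 -97.7442] 0.5968916578308969 (array([-126.5,  298.9,   89.2]), array([-0.002, -0.008,  0.008]))
```

Request:
move_arm(series=[{"grip": 0.6, "xyz": [-17, 40, 0], "angular": [0, 0, 0]}, {"grip": 0.6, "xyz": [-34, 80, 5], "angular": [0, 0, 0]}, {"grip": 0.6, "xyz": [-51, 120, 15], "angular": [0, 0, 0]}, {"grip": 0.6, "xyz": [-68, 160, 30], "angular": [0, 0, 0]}, {"grip": 0.6, "xyz": [-85, 200, 45], "angular": [0, 0, 0]}, {"grip": 0.6, "xyz": [-105, 245, 60], "angular": [0, 0, 0]}, {"grip": 0.6, "xyz": [-120, 280, 75], "angular": [0, -0.008, 0.008]}, {"grip": 0.6, "xyz": [-126.5, 299, 89], "angular": [-0.002, -0.008, 0.008]}, {"grip": 0.6, "xyz": [-126.5, 299, 89], "angular": [-0.002, -0.008, 0.008]}, {"grip": 0.6, "xyz": [-126.5, 299, 89], "angular": [-0.002, -0.008, 0.008]}])

```text
time_s: 2.1
tcp_pos: [0.6036, 0.1294, 0.2069]
ee_rot: [[-0.907, 0.06, 0.417], [0.054, 0.998, -0.028], [-0.418, -0.003, -0.908]]
wrist_force: [-0.1, -0.9, 1.1]
gripper_width: 0.604
gripper_force: 0.0
```

```bash
python3 - <<'E'
from h import *; from station import r
st=r.sense(); print(st["tcp_pos"],delta(knob(.1,.06),RT,st))
s=r.capture("side");t=r.capture("top")
for n,c in(("side",s),("top",t)): np.savez(f"{n}1.npz",**c)
p=st["tcp_pos"]+.025*st["ee_rot"][:,2]; print("tip centre px",proj(s,p),proj(t,p))
a=s["img"][140:260,240:360,::-1];b=t["img"][120:220,250:350,::-1]
cv2.imwrite("pics/c1.png",np.hstack([cv2.resize(x,(400,400),interpolation=2) for x in(a,b)]))
E
```

```text
[0.6036 0.1294 0.2069] (array([-1.9,  2.5, -1.5]), array([-0.002, -0.005,  0.002]))
tip centre px [300.5924 189.1204] [303.1325 184.4282]
```

View pics/c1.png

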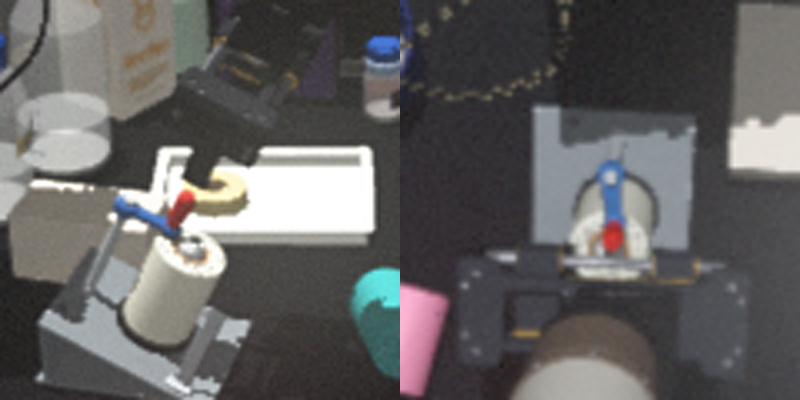

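The picture shows the open jaws centred on the knob (crop top (612,237)). In the side view they line up with the knob axis above (180,205). I'll descend and grip.

Request:
move_arm(series=[{"grip": 0.6, "xyz": [-1, 0, 15], "angular": [0, 0, 0]}, {"grip": 0.6, "xyz": [-2, 0, 30], "angular": [0, 0, 0]}, {"grip": 0.6, "xyz": [-2, 0, 45], "angular": [0, 0, 0]}, {"grip": 0.6, "xyz": [-2, 0, 57], "angular": [0, 0, 0]}, {"grip": 0.6, "xyz": [-2, 0, 57], "angular": [0, 0, 0]}, {"grip": 0.1, "xyz": [-2, 0, 57], "angular": [0, 0, 0]}, {"grip": 0.1, "xyz": [-2, 0, 57], "angular": [0, 0, 0]}, {"grip": 0.1, "xyz": [-2, 0, 57], "angular": [0, 0, 0]}, {"grip": 0.1, "xyz": [-2, 0, 57], "angular": [0, 0, 0]}, {"grip": 0.1, "xyz": [-2, 0, 57], "angular": [0, 0, 0]}])

```text
time_s: 3.2
tcp_pos: [0.63, 0.1284, 0.1576]
ee_rot: [[-0.906, 0.06, 0.42], [0.054, 0.998, -0.026], [-0.421, -0.001, -0.907]]
wrist_force: [-0.3, 1.0, 0.0]
gripper_width: 0.231
gripper_force: 0.6
```

Request:
move_arm(series=[{"grip": 0.0, "xyz": [0, 0, 0], "angular": [0, 0, 0]}, {"grip": 0.0, "xyz": [0, 0, 0], "angular": [0, 0, 0]}, {"grip": 0.0, "xyz": [-1, -5, 0], "angular": [0, 0, -0.07]}, {"grip": 0.0, "xyz": [-2.9, -10.8, 0], "angular": [0, 0, -0.14]}, {"grip": 0.0, "xyz": [-4.6, -14.3, 0], "angular": [0, 0, -0.19]}, {"grip": 0.0, "xyz": [-6.7, -17.8, 0], "angular": [0, 0, -0.24]}, {"grip": 0.0, "xyz": [-9.2, -20.9, 0], "angular": [0, 0, -0.29]}, {"grip": 0.0, "xyz": [-11.8, -23.9, 0], "angular": [0, 0, -0.34]}, {"grip": 0.0, "xyz": [-14.9, -26.4, 0], "angular": [0, 0, -0.39]}, {"grip": 0.0, "xyz": [-18.1, -28.8, 0], "angular": [0, 0, -0.44]}])

```text
time_s: 4.2
tcp_pos: [0.6433, 0.0995, 0.1643]
ee_rot: [[-0.843, -0.337, 0.418], [-0.381, 0.924, -0.025], [-0.378, -0.181, -0.908]]
wrist_force: [-9.6, 6.7, 3.4]
gripper_width: 0.177
gripper_force: 30.0
```

Request:
move_arm(series=[{"grip": 0.0, "xyz": [-2.3, -3.3, 0], "angular": [0, 0, -0.05]}, {"grip": 0.0, "xyz": [-4.8, -6.4, 0], "angular": [0, 0, -0.1]}, {"grip": 0.0, "xyz": [-7.8, -9, 0], "angular": [0, 0, -0.15]}, {"grip": 0.0, "xyz": [-10.9, -11.5, 0], "angular": [0, 0, -0.2]}, {"grip": 0.0, "xyz": [-14.4, -13.6, 0], "angular": [0, 0, -0.25]}, {"grip": 0.0, "xyz": [-17.9, -15.5, 0], "angular": [0, 0, -0.3]}, {"grip": 0.0, "xyz": [-20.7, -16.6, 0], "angular": [0, 0, -0.34]}, {"grip": 0.0, "xyz": [-23.5, -17.5, 0], "angular": [0, 0, -0.37]}, {"grip": 0.0, "xyz": [-23.5, -17.5, 0], "angular": [0, 0, -0.37]}, {"grip": 0.0, "xyz": [-23.5, -17.5, 0], "angular": [0, 0, -0.37]}])

```text
time_s: 5.2
tcp_pos: [0.668, 0.0912, 0.176]
ee_rot: [[-0.668, -0.617, 0.416], [-0.687, 0.726, -0.028], [-0.285, -0.305, -0.909]]
wrist_force: [-10.8, 5.0, 5.3]
gripper_width: 0.173
gripper_force: 30.0
```

Request:
move_arm(series=[{"grip": 0.4, "xyz": [0, 0, 0], "angular": [0, 0, 0]}, {"grip": 0.4, "xyz": [0, 0, 0], "angular": [0, 0, 0]}, {"grip": 0.4, "xyz": [0, 0, 0], "angular": [0, 0, 0]}, {"grip": 0.4, "xyz": [0, 0, 0], "angular": [0, 0, 0]}, {"grip": 0.4, "xyz": [0, 0, -10], "angular": [0, 0, 0]}, {"grip": 0.4, "xyz": [0, 0, -30], "angular": [0, 0, 0]}, {"grip": 0.4, "xyz": [0, 0, -60], "angular": [0, 0, 0]}, {"grip": 0.7, "xyz": [0, 0, -90], "angular": [0, 0, 0]}, {"grip": 1.0, "xyz": [0, 0, -100], "angular": [0, 0, 0]}, {"grip": 1.0, "xyz": [0, 0, -100], "angular": [0, 0, 0]}])

```text
time_s: 6.2
tcp_pos: [0.6285, 0.0941, 0.2701]
ee_rot: [[-0.667, -0.614, 0.423], [-0.685, 0.728, -0.024], [-0.293, -0.306, -0.906]]
wrist_force: [0.6, -0.4, -0.3]
gripper_width: 0.588
gripper_force: 0.0
```

```bash
python3 - <<'E'
from h import *; from station import r
st=r.sense(); print(st["tcp_pos"],st["gripper_width"],st["wrist_force"])
print(delta(w([0,0,.060+.07]),RT,st))
s=r.capture("side");t=r.capture("top")
for n,c in(("side",s),("top",t)): np.savez(f"{n}2.npz",**c)
a=s["img"][140:260,240:360,::-1];b=t["img"][120:220,250:350,::-1]
cv2.imwrite("pics/c2.png",np.hstack([cv2.resize(x,(400,400),interpolation=2) for x in(a,b)]))
E
```

```text
[0.6285 0.0941 0.2701] 0.5878255531239535 [ 0.5875 -0.3938 -0.3107]
(array([20.3, 79.5, 93.9]), array([0.001, 0.002, 0.811]))
```

View pics/c2.png

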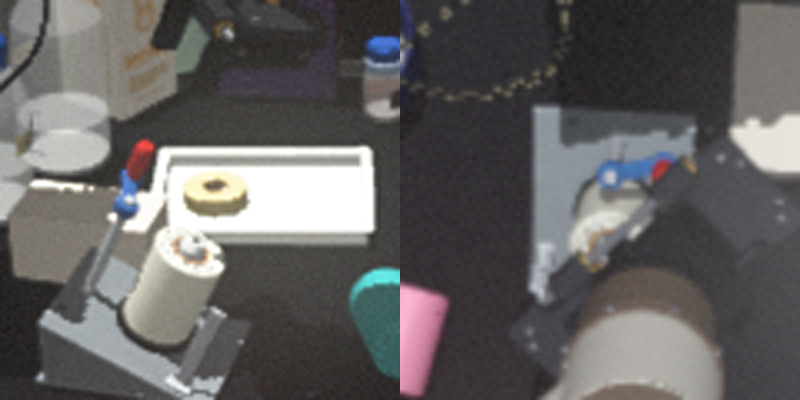

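The retaining arm is swung out to about 1.7 rad (knob at crop top (660,170)). The roll is still seated, with its face at side crop (188,250) as predicted.

Request:
move_arm(series=[{"grip": 1.0, "xyz": [2, 8, 0], "angular": [0, 0, 0.1]}, {"grip": 1.0, "xyz": [5, 20, 0], "angular": [0, 0, 0.22]}, {"grip": 1.0, "xyz": [8, 32, 0], "angular": [0, 0, 0.34]}, {"grip": 1.0, "xyz": [11, 44, 0], "angular": [0, 0, 0.46]}, {"grip": 1.0, "xyz": [14, 56, 0], "angular": [0, 0, 0.58]}, {"grip": 1.0, "xyz": [17, 68, 10], "angular": [0, 0, 0.7]}, {"grip": 1.0, "xyz": [20.3, 79.5, 40], "angular": [0, 0, 0.81]}, {"grip": 1.0, "xyz": [20.3, 79.5, 70], "angular": [0, 0, 0.81]}, {"grip": 1.0, "xyz": [20.3, 79.5, 90], "angular": [0, 0, 0.81]}, {"grip": 1.0, "xyz": [20.3, 79.5, 90], "angular": [0, 0, 0.81]}])

```text
time_s: 7.3
tcp_pos: [0.6019, 0.1329, 0.1502]
ee_rot: [[-0.91, 0.061, 0.411], [0.053, 0.998, -0.032], [-0.412, -0.007, -0.911]]
wrist_force: [-0.8, -0.0, 0.1]
gripper_width: 1.001
gripper_force: 0.0
```

```bash
python3 - <<'E'
from h import *; from station import r
st=r.sense(); print(st["tcp_pos"],st["gripper_width"],delta(w([0,0,.060]),RT,st))
s=r.capture("side");t=r.capture("top")
for p in (st["tcp_pos"]+st["ee_rot"]@[0,k,.025] for k in(-.0435,.0435)): print(proj(s,p),proj(t,p))
a=s["img"][150:250,240:340,::-1];b=t["img"][130:210,265:345,::-1]
cv2.imwrite("pics/c3.png",np.hstack([cv2.resize(x,(400,400),interpolation=2) for x in(a,b)]))
E
```

```text
[0.6019 0.1329 0.1502] 1.0010168266490624 (array([-6.2,  3.6, 67.4]), array([-0.007, -0.012,  0.002]))
[306.3128 200.554 ] [317.5914 187.0483]
[297.0744 216.9565] [288.2263 185.5603]
```

View pics/c3.png

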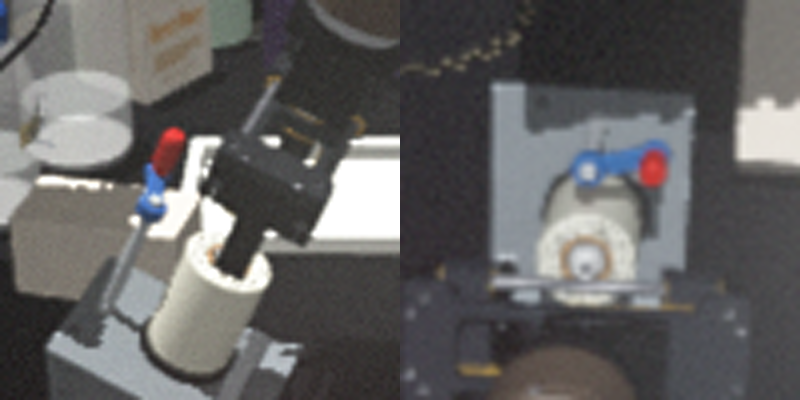

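Jaws straddle the roll and the spindle tip at top crop (586,260) matches the prediction within 1 px. I'll correct by 6 mm and 4 mm, then descend.

Request:
move_arm(series=[{"grip": 1.0, "xyz": [-4, 2, 0], "angular": [-0.004, -0.008, 0]}, {"grip": 1.0, "xyz": [-5, 2, 0], "angular": [-0.006, -0.01, 0]}, {"grip": 1.0, "xyz": [-5, 2, 12], "angular": [-0.006, -0.01, 0]}, {"grip": 1.0, "xyz": [-5, 2, 24], "angular": [-0.006, -0.01, 0]}, {"grip": 1.0, "xyz": [-5, 2, 36], "angular": [-0.006, -0.01, 0]}, {"grip": 1.0, "xyz": [-5, 2, 48], "angular": [-0.006, -0.01, 0]}, {"grip": 1.0, "xyz": [-5, 2, 58], "angular": [-0.006, -0.01, 0]}, {"grip": 1.0, "xyz": [-5, 2, 64], "angular": [-0.006, -0.01, 0]}, {"grip": 1.0, "xyz": [-5, 2, 64], "angular": [-0.006, -0.01, 0]}, {"grip": 1.0, "xyz": [-5, 2, 64], "angular": [-0.006, -0.01, 0]}])

```text
time_s: 8.4
tcp_pos: [0.6408, 0.1352, 0.1117]
ee_rot: [[-0.912, 0.056, 0.407], [0.052, 0.998, -0.019], [-0.407, 0.004, -0.913]]
wrist_force: [0.2, -0.2, 0.2]
gripper_width: 1.003
gripper_force: 0.0
```

```bash
python3 - <<'E'
from h import *; from station import r
st=r.sense(); print(st["tcp_pos"],st["wrist_force"],delta(w([0,0,.060]),RT,st))
E
```

```text
[0.6408 0.1352 0.1117] [ 0.2486 -0.1608  0.2186] (array([13.1, -1.6, 16.4]), array([ 0.006, -0.017,  0.003]))
```

```bash
python3 - <<'E'
from h import *; from station import r
st=r.sense(); print(st["joints"],st["tcp_pos"],st["ee_rot"])
E
```

```text
[  22.2744   23.0874  -40.0823   64.2421  -10.9994 -177.4062] [0.6408 0.1352 0.1117] [[-0.9119  0.0556  0.4067]
 [ 0.0524  0.9984 -0.0191]
 [-0.4071  0.0039 -0.9134]]
```

Joint 6 is on its limit (-177.4), so I'll back off and make the half turn the other way, which gives the same grasp.

Request:
move_arm(series=[{"grip": 1.0, "xyz": [4, 0, -10], "angular": [0, 0, -0.03]}, {"grip": 1.0, "xyz": [8, 0, -25], "angular": [0, 0, -0.06]}, {"grip": 1.0, "xyz": [10, 0, -40], "angular": [0, 0, -0.1]}, {"grip": 1.0, "xyz": [12, 0, -60], "angular": [0, 0, -0.12]}, {"grip": 1.0, "xyz": [12, 0, -75], "angular": [0, 0, -0.26]}, {"grip": 1.0, "xyz": [12, 0, -80], "angular": [0, 0, -0.4]}, {"grip": 1.0, "xyz": [12, 0, -80], "angular": [0, 0, -0.54]}, {"grip": 1.0, "xyz": [12, 0, -80], "angular": [0, 0, -0.68]}, {"grip": 1.0, "xyz": [12, 0, -80], "angular": [0, 0, -0.82]}, {"grip": 1.0, "xyz": [12, 0, -80], "angular": [0, 0, -0.96]}])

```text
time_s: 9.4
tcp_pos: [0.5969, 0.1373, 0.1804]
ee_rot: [[-0.564, -0.718, 0.407], [-0.791, 0.611, -0.019], [-0.235, -0.333, -0.913]]
wrist_force: [0.6, -0.4, 0.3]
gripper_width: 0.999
gripper_force: 0.0
```

Request:
move_arm(series=[{"grip": 1.0, "xyz": [0, 0, 0], "angular": [0, 0, -0.14]}, {"grip": 1.0, "xyz": [0, 0, 0], "angular": [0, 0, -0.28]}, {"grip": 1.0, "xyz": [0, 0, 0], "angular": [0, 0, -0.42]}, {"grip": 1.0, "xyz": [0, 0, 0], "angular": [0, 0, -0.56]}, {"grip": 1.0, "xyz": [0, 0, 0], "angular": [0, 0, -0.7]}, {"grip": 1.0, "xyz": [0, 0, 0], "angular": [0, 0, -0.84]}, {"grip": 1.0, "xyz": [0, 0, 0], "angular": [0, 0, -0.98]}, {"grip": 1.0, "xyz": [0, 0, 0], "angular": [0, 0, -1.12]}, {"grip": 1.0, "xyz": [0, 0, 0], "angular": [0, 0, -1.26]}, {"grip": 1.0, "xyz": [0, 0, 0], "angular": [0, 0, -1.4]}])

```text
time_s: 10.4
tcp_pos: [0.597, 0.1373, 0.1804]
ee_rot: [[0.612, -0.678, 0.407], [-0.737, -0.676, -0.019], [0.288, -0.288, -0.913]]
wrist_force: [0.0, -0.1, -0.4]
gripper_width: 0.997
gripper_force: 0.0
```

```bash
cat >> h.py <<'E'
RT2=RT@np.diag([-1.,-1,1])
E
python3 - <<'E'
from h import *; from station import r
st=r.sense(); print(st["joints"],st["tcp_pos"],delta(w([0,0,.140]),RT2,st))
E
```

```text
[ 31.3329  15.134  -35.8555  36.1005 -22.7284 -20.5762] [0.597  0.1373 0.1804] (array([-1. ,  2.4, 17. ]), array([ 0.001,  0.018, -0.773]))
```

Request:
move_arm(series=[{"grip": 1.0, "xyz": [0, 0, 0], "angular": [0, 0.003, -0.14]}, {"grip": 1.0, "xyz": [0, 0, 0], "angular": [0, 0.006, -0.28]}, {"grip": 1.0, "xyz": [0, 0, 0], "angular": [0, 0.009, -0.42]}, {"grip": 1.0, "xyz": [0, 1, 0], "angular": [0, 0.012, -0.56]}, {"grip": 1.0, "xyz": [0, 2, 0], "angular": [0, 0.016, -0.7]}, {"grip": 1.0, "xyz": [-1, 2.4, 5], "angular": [0.001, 0.018, -0.773]}, {"grip": 1.0, "xyz": [-1, 2.4, 14], "angular": [0.001, 0.018, -0.773]}, {"grip": 1.0, "xyz": [-1, 2.4, 24], "angular": [0.001, 0.018, -0.773]}, {"grip": 1.0, "xyz": [-1, 2.4, 27], "angular": [0.001, 0.018, -0.773]}, {"grip": 1.0, "xyz": [-1, 2.4, 27], "angular": [0.001, 0.018, -0.773]}])

```text
time_s: 11.4
tcp_pos: [0.6057, 0.1354, 0.1541]
ee_rot: [[0.905, -0.066, 0.421], [-0.061, -0.998, -0.026], [0.422, -0.002, -0.907]]
wrist_force: [0.2, -1.3, -0.0]
gripper_width: 0.998
gripper_force: 0.0
```

```bash
python3 - <<'E'
from h import *; from station import r
st=r.sense(); print(st["joints"],st["tcp_pos"],delta(w([0,0,.060]),RT2,st))
E
```

```text
[ 27.8186  17.2867 -40.4629  50.7588 -16.4854  11.2314] [0.6057 0.1354 0.1541] (array([ 0.5, -0.5, 69.4]), array([ 0.001,  0.001, -0.005]))
```

Aligned within 0.5 mm, joints in range. Descending.

Request:
move_arm(series=[{"grip": 1.0, "xyz": [0, 0, 9], "angular": [0, 0, 0]}, {"grip": 1.0, "xyz": [0, 0, 18], "angular": [0, 0, 0]}, {"grip": 1.0, "xyz": [0, 0, 27], "angular": [0, 0, 0]}, {"grip": 1.0, "xyz": [0, 0, 36], "angular": [0, 0, 0]}, {"grip": 1.0, "xyz": [0, 0, 45], "angular": [0, 0, 0]}, {"grip": 1.0, "xyz": [0, 0, 53], "angular": [0, 0, 0]}, {"grip": 1.0, "xyz": [0, 0, 61], "angular": [0, 0, 0]}, {"grip": 1.0, "xyz": [0, 0, 68], "angular": [0, 0, 0]}, {"grip": 1.0, "xyz": [0, 0, 68], "angular": [0, 0, 0]}, {"grip": 1.0, "xyz": [0, 0, 68], "angular": [0, 0, 0]}])

```text
time_s: 12.4
tcp_pos: [0.6369, 0.1376, 0.0995]
ee_rot: [[0.909, -0.07, 0.412], [-0.06, -0.998, -0.036], [0.413, 0.008, -0.911]]
wrist_force: [0.7, 0.0, -0.4]
gripper_width: 1.001
gripper_force: 0.0
```

```bash
python3 - <<'E'
from h import *; from station import r
st=r.sense(); print(st["joints"],st["tcp_pos"],delta(w([0,0,.060]),RT2,st))
E
```

```text
[ 17.5839  23.6141 -42.6919  84.0917  -9.2018 -13.6671] [0.6369 0.1376 0.0995] (array([-4.5,  3.7,  7. ]), array([ 0.011,  0.01 , -0.005]))
```

```bash
python3 - <<'E'
from h import *; from station import r
print(delta(w([0,0,.074]),RT2,r.sense()))
E
```

```text
(array([-4.7,  3.8, -7. ]), array([ 0.011,  0.01 , -0.005]))
```

Request:
move_arm(series=[{"grip": 1.0, "xyz": [-2, 2, -4], "angular": [0.005, 0.005, 0]}, {"grip": 1.0, "xyz": [-4.5, 3.5, -7], "angular": [0.011, 0.01, -0.005]}, {"grip": 1.0, "xyz": [-4.5, 3.5, -7], "angular": [0.011, 0.01, -0.005]}, {"grip": 1.0, "xyz": [-4.5, 3.5, -7], "angular": [0.011, 0.01, -0.005]}])

```text
time_s: 12.8
tcp_pos: [0.6306, 0.136, 0.1083]
ee_rot: [[0.907, -0.063, 0.417], [-0.055, -0.998, -0.031], [0.418, 0.005, -0.908]]
wrist_force: [-0.4, 0.1, 1.0]
gripper_width: 0.997
gripper_force: 0.0
```

```bash
python3 - <<'E'
from h import *; from station import r
st=r.sense(); print(st["joints"],st["tcp_pos"],delta(w([0,0,.074]),RT2,st))
E
```

```text
[ 18.0162  22.3454 -43.3407  82.4131  -9.1941 -12.0346] [0.6306 0.136  0.1083] (array([-2.7,  1.7,  3.4]), array([ 0.005,  0.005, -0.   ]))
```

Request:
move_arm(series=[{"grip": 1.0, "xyz": [-2.5, 1.7, -2], "angular": [0.003, 0.004, 0]}, {"grip": 1.0, "xyz": [-2.5, 1.7, -2], "angular": [0.003, 0.004, 0]}, {"grip": 0.8, "xyz": [-2.5, 1.7, -2], "angular": [0.003, 0.004, 0]}, {"grip": 0.7, "xyz": [-2.5, 1.7, -2], "angular": [0.003, 0.004, 0]}, {"grip": 0.55, "xyz": [-2.5, 1.7, -2], "angular": [0.003, 0.004, 0]}, {"grip": 0.55, "xyz": [-2.5, 1.7, -2], "angular": [0.003, 0.004, 0]}, {"grip": 0.55, "xyz": [-2.5, 1.7, -2], "angular": [0.003, 0.004, 0]}, {"grip": 0.55, "xyz": [-2.5, 1.7, -2], "angular": [0.003, 0.004, 0]}])

```text
time_s: 13.6
tcp_pos: [0.628, 0.1351, 0.1099]
ee_rot: [[0.906, -0.063, 0.418], [-0.055, -0.998, -0.031], [0.419, 0.005, -0.908]]
wrist_force: [0.4, 0.8, -0.5]
gripper_width: 0.69
gripper_force: 30.0
```

```bash
python3 - <<'E'
from h import *; from station import r
st=r.sense(); print(st["joints"],st["tcp_pos"],st["wrist_force"],delta(w([0,0,.074]),RT2,st),delta(w([0,0,.174]),RT2,st))
E
```

```text
[ 18.0024  21.9893 -43.6549  82.4345  -9.1911 -12.0333] [0.628  0.1351 0.1099] [ 0.3657  0.7514 -0.5467] (array([-1. ,  0.6,  6. ]), array([0.005, 0.004, 0.   ])) (array([ -1.4,   1.1, -94. ]), array([0.005, 0.004, 0.   ]))
```

Gripped at 60 mm width and 30 N. Drawing it off along the spindle.

Request:
move_arm(series=[{"grip": 0.5, "xyz": [0, 0, -8], "angular": [0.001, 0.001, 0]}, {"grip": 0.5, "xyz": [0, 0, -18], "angular": [0.002, 0.002, 0]}, {"grip": 0.5, "xyz": [0, 0, -28], "angular": [0.003, 0.003, 0]}, {"grip": 0.5, "xyz": [-0.5, 0, -38], "angular": [0.004, 0.004, 0]}, {"grip": 0.5, "xyz": [-0.5, 0.5, -48], "angular": [0.005, 0.004, 0]}, {"grip": 0.5, "xyz": [-0.5, 0.5, -58], "angular": [0.005, 0.004, 0]}, {"grip": 0.5, "xyz": [-0.5, 0.5, -68], "angular": [0.005, 0.004, 0]}, {"grip": 0.5, "xyz": [-0.5, 0.5, -78], "angular": [0.005, 0.004, 0]}, {"grip": 0.5, "xyz": [-0.5, 0.5, -88], "angular": [0.005, 0.004, 0]}, {"grip": 0.5, "xyz": [-0.5, 0.5, -95], "angular": [0.005, 0.004, 0]}])

```text
time_s: 14.6
tcp_pos: [0.5872, 0.1374, 0.1961]
ee_rot: [[0.905, -0.061, 0.421], [-0.056, -0.998, -0.026], [0.422, 0.0, -0.907]]
wrist_force: [0.2, -0.2, -1.9]
gripper_width: 0.691
gripper_force: 30.0
```

```bash
python3 - <<'E'
from h import *; from station import r
st=r.sense(); print(st["joints"],st["tcp_pos"],st["wrist_force"],st["gripper_width"],delta(w([0,0,.200]),RT2,st))
E
```

```text
[ 32.1828  13.0436 -36.76    37.3213 -23.997   22.0589] [0.5872 0.1374 0.1961] [ 0.2021 -0.165  -1.9376] 0.6908953412709 (array([ -0.5,   0.5, -24.6]), array([ 0.   ,  0.001, -0.   ]))
```

Request:
move_arm(series=[{"grip": 0.5, "xyz": [0, 0, -12], "angular": [0, 0, 0]}, {"grip": 0.5, "xyz": [0, 0, -25], "angular": [0, 0, 0]}, {"grip": 0.5, "xyz": [0, 0, -40], "angular": [0, 0, 0]}, {"grip": 0.5, "xyz": [0, 0, -50], "angular": [0, 0, 0]}, {"grip": 0.5, "xyz": [0, 0, -50], "angular": [0, 0, 0]}])

```text
time_s: 15.1
tcp_pos: [0.5668, 0.1392, 0.2427]
ee_rot: [[0.904, -0.061, 0.424], [-0.056, -0.998, -0.024], [0.425, -0.002, -0.905]]
wrist_force: [1.3, -0.3, -1.8]
gripper_width: 0.687
gripper_force: 30.0
```

```bash
cat >> h.py <<'E'
def down(deg): a=np.radians(deg);c,s=np.cos(a),np.sin(a);return np.array([[c,s,0],[s,-c,0],[0,0,-1.]])
E
python3 - <<'E'
from h import *; from station import r
st=r.sense(); print(st["tcp_pos"],st["joints"]); print(delta(np.array([.580,-.138,.20]),down(5),st))
E
```

```text
[0.5668 0.1392 0.2427] [ 35.1221   8.3854 -33.5501  30.3155 -31.5129  27.6153]
(array([  9.2, 276. ,  51.1]), array([ 0.031, -0.438, -0.146]))
```

Request:
move_arm(series=[{"grip": 0.5, "xyz": [0, 10, 0], "angular": [0, -0.03, 0]}, {"grip": 0.5, "xyz": [1, 35, 3], "angular": [0.005, -0.08, -0.02]}, {"grip": 0.5, "xyz": [2, 70, 8], "angular": [0.01, -0.14, -0.04]}, {"grip": 0.5, "xyz": [4, 110, 14], "angular": [0.014, -0.2, -0.06]}, {"grip": 0.5, "xyz": [5, 150, 22], "angular": [0.018, -0.26, -0.08]}, {"grip": 0.5, "xyz": [6, 190, 30], "angular": [0.022, -0.32, -0.1]}, {"grip": 0.5, "xyz": [8, 230, 40], "angular": [0.026, -0.38, -0.13]}, {"grip": 0.5, "xyz": [9, 260, 47], "angular": [0.029, -0.42, -0.14]}, {"grip": 0.5, "xyz": [9, 276, 51], "angular": [0.031, -0.438, -0.146]}, {"grip": 0.5, "xyz": [9, 276, 51], "angular": [0.031, -0.438, -0.146]}])

```text
time_s: 16.1
tcp_pos: [0.5792, -0.141, 0.1965]
ee_rot: [[0.997, 0.083, -0.006], [0.083, -0.997, -0.002], [-0.006, 0.001, -1.0]]
wrist_force: [-0.1, 0.1, -2.8]
gripper_width: 0.686
gripper_force: 30.0
```

Request:
move_arm(series=[{"grip": 0.5, "xyz": [0, 0, 0], "angular": [0, 0, 0]}, {"grip": 0.5, "xyz": [0, 0, 0], "angular": [0, 0, 0]}])

```text
time_s: 16.3
tcp_pos: [0.5793, -0.1379, 0.1988]
ee_rot: [[0.996, 0.087, -0.002], [0.087, -0.996, -0.001], [-0.002, 0.001, -1.0]]
wrist_force: [-0.8, 0.9, -1.5]
gripper_width: 0.694
gripper_force: 30.0
```

```bash
python3 - <<'E'
from h import *; from station import r
st=r.sense(); print(st["tcp_pos"],st["ee_rot"][:,2],st["joints"],st["gripper_width"]); print(delta(np.array([.580,-.138,.094]),down(5),st))
s=r.capture("side");t=r.capture("top"); np.savez("side3.npz",**s)
for k in(.0,.08): print(k,proj(s,st["tcp_pos"]-[0,0,k]))
a=s["img"][130:250,260:380,::-1];b=t["img"][130:250,320:440,::-1]
cv2.imwrite("pics/c4.png",np.hstack([cv2.resize(x,(400,400),interpolation=2) for x in(a,b)]))
E
```

```text
[ 0.5793 -0.1379  0.1988] [-0.0024 -0.0015 -1.    ] [  2.2118  21.4177  -7.88     0.0891 -60.8411  92.7517] 0.6937911207446256
(array([  0.9,   0. , 104.8]), array([0.001, 0.002, 0.   ]))
0.0 [331.3799 144.4657]
0.08 [331.6034 168.2256]
```

View pics/c4.png

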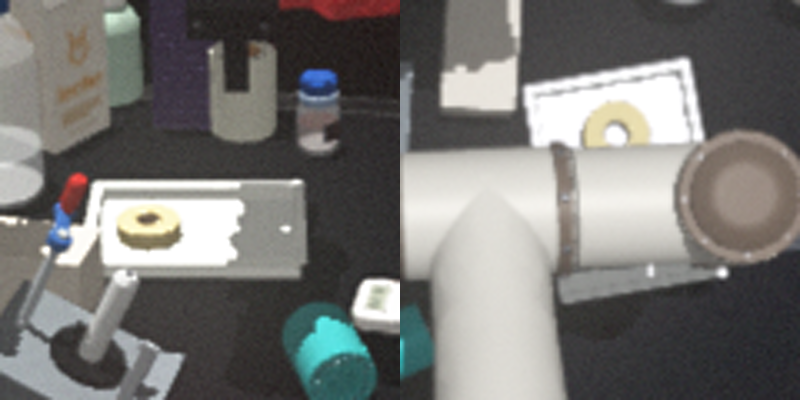

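The roll hangs upright in the jaws, with its bottom edge at side crop (243,140) where predicted. The bare spindle and swung-out arm are at left and the free tray end is below. Lowering now.

Request:
move_arm(series=[{"grip": 0.5, "xyz": [0, 0, 15], "angular": [0, 0, 0]}, {"grip": 0.5, "xyz": [0, 0, 30], "angular": [0, 0, 0]}, {"grip": 0.5, "xyz": [0, 0, 45], "angular": [0, 0, 0]}, {"grip": 0.5, "xyz": [0, 0, 60], "angular": [0.001, 0.002, 0]}, {"grip": 0.5, "xyz": [0, 0, 75], "angular": [0.001, 0.002, 0]}, {"grip": 0.5, "xyz": [0, 0, 88], "angular": [0.001, 0.002, 0]}, {"grip": 0.5, "xyz": [0, 0, 98], "angular": [0.001, 0.002, 0]}, {"grip": 0.5, "xyz": [0, 0, 104], "angular": [0.001, 0.002, 0]}, {"grip": 0.5, "xyz": [0, 0, 106], "angular": [0.001, 0.002, 0]}, {"grip": 0.5, "xyz": [0, 0, 106], "angular": [0.001, 0.002, 0]}])

```text
time_s: 17.4
tcp_pos: [0.5794, -0.1387, 0.0931]
ee_rot: [[0.996, 0.087, -0.0], [0.087, -0.996, -0.0], [-0.0, 0.0, -1.0]]
wrist_force: [-0.7, 0.5, -1.1]
gripper_width: 0.69
gripper_force: 30.0
```

Request:
move_arm(series=[{"grip": 0.5, "xyz": [0, 0, 2], "angular": [0, 0, 0]}, {"grip": 0.5, "xyz": [0, 0, 3], "angular": [0, 0, 0]}, {"grip": 0.5, "xyz": [0, 0, 4], "angular": [0, 0, 0]}, {"grip": 0.5, "xyz": [0, 0, 5], "angular": [0, 0, 0]}, {"grip": 0.5, "xyz": [0, 0, 5], "angular": [0, 0, 0]}])

```text
time_s: 17.9
tcp_pos: [0.5792, -0.1387, 0.0879]
ee_rot: [[0.996, 0.087, -0.0], [0.087, -0.996, -0.0], [-0.001, 0.0, -1.0]]
wrist_force: [-0.2, -0.3, -1.8]
gripper_width: 0.688
gripper_force: 30.0
```

Request:
move_arm(series=[{"grip": 0.5, "xyz": [0, 0, 1], "angular": [0, 0, 0]}, {"grip": 0.5, "xyz": [0, 0, 2], "angular": [0, 0, 0]}, {"grip": 0.5, "xyz": [0, 0, 2], "angular": [0, 0, 0]}])

```text
time_s: 18.2
tcp_pos: [0.5791, -0.1387, 0.0858]
ee_rot: [[0.996, 0.087, -0.001], [0.087, -0.996, -0.0], [-0.001, 0.0, -1.0]]
wrist_force: [0.9, 0.5, -2.2]
gripper_width: 0.695
gripper_force: 30.0
```

Request:
move_arm(series=[{"grip": 0.5, "xyz": [0, 0, 1], "angular": [0, 0, 0]}, {"grip": 0.5, "xyz": [0, 0, 1.5], "angular": [0, 0, 0]}, {"grip": 0.5, "xyz": [0, 0, 1.5], "angular": [0, 0, 0]}])

```text
time_s: 18.5
tcp_pos: [0.5793, -0.1386, 0.0845]
ee_rot: [[0.996, 0.087, -0.0], [0.087, -0.996, -0.0], [-0.0, 0.0, -1.0]]
wrist_force: [-0.5, 0.1, -0.9]
gripper_width: 0.689
gripper_force: 30.0
```

Request:
move_arm(series=[{"grip": 0.5, "xyz": [0, 0, 1], "angular": [0, 0, 0]}, {"grip": 0.5, "xyz": [0, 0, 1.5], "angular": [0, 0, 0]}, {"grip": 0.5, "xyz": [0, 0, 1.5], "angular": [0, 0, 0]}])

```text
time_s: 18.8
tcp_pos: [0.5796, -0.1386, 0.0844]
ee_rot: [[0.996, 0.087, 0.001], [0.087, -0.996, -0.001], [0.001, 0.001, -1.0]]
wrist_force: [-2.4, 1.8, 5.2]
gripper_width: 0.689
gripper_force: 30.0
```

Request:
move_arm(series=[{"grip": 0.5, "xyz": [0, 0, 0.7], "angular": [0, 0, 0]}, {"grip": 0.5, "xyz": [0, 0, 1], "angular": [0, 0, 0]}, {"grip": 0.5, "xyz": [0, 0, 1], "angular": [0, 0, 0]}])

```text
time_s: 19.1
tcp_pos: [0.5796, -0.1386, 0.0843]
ee_rot: [[0.996, 0.088, 0.001], [0.088, -0.996, -0.001], [0.001, 0.001, -1.0]]
wrist_force: [-2.5, 1.7, 10.3]
gripper_width: 0.693
gripper_force: 30.0
```

Contact at the expected height (10 N up). I'll release and retract straight up.

Request:
move_arm(series=[{"grip": 0.5, "xyz": [0, 0, -1], "angular": [0, 0, 0]}, {"grip": 0.75, "xyz": [0, 0, -1], "angular": [0, 0, 0]}, {"grip": 0.85, "xyz": [0, 0, -1], "angular": [0, 0, 0]}, {"grip": 0.97, "xyz": [0, 0, -1], "angular": [0, 0, 0]}, {"grip": 0.97, "xyz": [0, 0, -1], "angular": [0, 0, 0]}, {"grip": 0.97, "xyz": [0, 0, -10], "angular": [0, 0, 0]}, {"grip": 0.97, "xyz": [0, 0, -25], "angular": [0, 0, 0]}, {"grip": 0.97, "xyz": [0, 0, -50], "angular": [0, 0, 0]}, {"grip": 0.97, "xyz": [0, 0, -90], "angular": [0, 0, 0]}, {"grip": 0.97, "xyz": [0, 0, -120], "angular": [0, 0, 0]}])

```text
time_s: 20.1
tcp_pos: [0.5798, -0.1389, 0.2048]
ee_rot: [[0.996, 0.087, 0.002], [0.087, -0.996, -0.001], [0.002, 0.001, -1.0]]
wrist_force: [1.6, -0.3, 0.5]
gripper_width: 0.971
gripper_force: 0.0
```

```bash
python3 - <<'E'
from h import *; from station import r
st=r.sense(); print(st["tcp_pos"],st["gripper_width"],st["wrist_force"])
s=r.capture("side"); T=np.array([.580,-.1386,0])
print(proj(s,T+[0,0,.004]),proj(s,T+[0,0,.084]))
cv2.imwrite("pics/c5.png",cv2.resize(s["img"][130:270,240:400,::-1],(800,600) if 0 else (640,560),interpolation=2))
E
```

```text
[ 0.5798 -0.1389  0.2048] 0.9707340135126323 [ 1.5773 -0.2679  0.4545]
[331.7347 200.2119] [331.5225 178.0944]
```

View pics/c5.png

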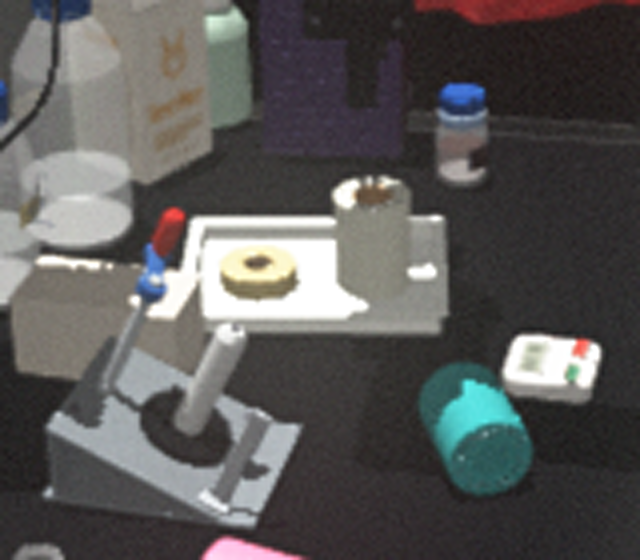

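The roll stands upright in the free end of the tray (centre ~(372,240)), the gripper is clear, the retaining arm is swung out and the other things are untouched.

```bash
python3 -c "
from station import r
print(r.finish_job())"
```

```text
the job is handed in; nothing more can be done
None
```

The job is handed in: the film roll stands upright in the free end of the white tray, the retaining arm is swung out to about 1.7 rad, and nothing else on the bench looked disturbed in the last picture; the hand-in call returned no verdict.

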